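# Close the lid of the packed gauge case

### The arm

A 7-joint arm with a two-finger parallel gripper is mounted at the origin on the work surface. World frame = base frame: x ahead of the robot, y to its left, z up, the work surface at z = 0. Lengths are in m, angles in rad, forces in N, time in s.
With the tool pointing down it reaches from about 0.425 to 0.875 m from the base axis. Payload 4.7 kg.
Tool frame: the origin (TCP) lies at the very end of the fingers, on their centre line; the grasp point (between the pads) lies 19 mm behind it; z points along the fingers, x is the direction in which the jaws open and shut, and the axes are right-handed (so a half turn about z gives the same grasp; the last joint's range is limited). The gripper opens to 85 mm and grips with 20 to 120 N. Pads are 22 mm wide; open, the fingers measure 114 mm over their backs; the gripper's body (76 mm by 85 mm) begins 54 mm behind the grasp point. The pads swing forward as they close: fully open they stand 13 mm farther back than shut.
Start: joints at [-1.199, 0.321, -0.07, 1.45, 0.023, 1.371, -0.057], TCP at [0.228, 0.609, 0.231] pointing down, gripper open.
Joint ranges: [-2.86, 2.86], [-0.3, 2.09], [-1.38, 1.24], [0.06, 2.45], [-1.56, 4.7], [0.09, 2.05], [-2.69, 2.69]. Speed limits (rad/s): [2.57, 2.57, 3.14, 3.14, 3.14, 3.14, 3.14].

### API

Orientations are given as a rotation vector (axis times angle).
In Python, from cell import monitor, viewer, bot gives the robot as it stands.
- The arm moves only by the tool jog_arm, never from a script. Its argument "rows" is one flat list of numbers, 5 for each row, row after row: the finger opening in m, from 0 to 0.0854, then the shift along the tool's x, y, z in m, then the turn about the tool's z in rad. In form: [gripper, dx, dy, dz, twist, gripper, dx, dy, dz, twist, ...]. A call has 1 to 8 rows; each row shifts and turns the commanded pose from where the row before left it, along the tool's axes as they then stand; what a row does not reach is not made up. A row lasts 1/10 s, in which the tool goes at most 50 mm and 8.59 degrees, less where a joint would pass 70% of its speed; a pose out of reach is approached as far as the arm can. A call is refused whole if a number of a shift passes 0.05 or a number of a turn 0.15, either way. A call with a gripper value outside its range is refused whole. The fingers move at their own pace and stop on an object; "newtons" is the grip in N (left out, the last holds). Time passes only in rows, so rows that do not move let the fingers close. It gives the time, the measured TCP pose, the force and the opening at its end, in the units of the state.
- monitor.read_state(): the state, without advancing time (a new reading comes with each control period).
- viewer.snapshot(name): name is "side" or "top" or "wrist"; returns a dict with "color" (384x512x3 uint8, blue, green, red), "z_map" (384x512 float32, m along the optical axis (not along the pixel's ray), 0 where there is no reading), "K" (3x3 intrinsics, pixels), "R" (3x3) and "t" (3): a world point X has camera coordinates R X + t. Camera axes: x right, y down, z forward; pixel columns grow to the right and rows downward; lengths in m; the calibration is good to about 2 mm. The wrist camera is an equidistant fisheye: a pixel r from the principal point sees the ray r / f radians off the axis. A picture is of the moment at which its call begins.
- bot.close_job(): hands the job in, once; it reports no verdict.
The state is a dict: "time_s": time; "q": joint angles; "dq": joint speeds; "effort": joint torques, N m; "position": TCP position; "orientation": TCP orientation; "contact_force": force on the tool from outside, world axes, zero at the start; "wrist_torque": the same for the moment, N m; "finger_gap": opening from 0.0 (shut) to 1.0 (fully open).
Only numpy, scipy, OpenCV 4.12 (cv2) and the standard library are available. Lean on these libraries where they do the work, as an engineer would, in place of code of your own. Each camera call takes 0.05 s, during which the arm holds its last target. There are 200 camera calls.

### The job

Two aluminium instrument cases stand open on the bench. Gently push the lid of the case that holds the round dial gauge down until it is fully shut, never letting it slam, with the gauge still inside; leave the empty case open.

Things in the scene. Friction and masses are not known exactly. Their poses are not given: they have to be found in the camera images.
- gauge_lid (a joint): Opening angle (rad) of the lid of the wider case, which holds the gauge: 0 shut, 1.15 to 1.4 at the start. Flat aluminium slab, 150 mm from hinge to free edge, 180 wide, 25 thick, 0.8 kg. A stiff friction hinge holds it at any angle: it never falls by itself but must be pushed on its outer face all the way, with about 6 N near the free edge when steep, 2 to 4 N when nearly shut.
- gauge_hinge (a point): Hinge of that case: midpoint of the body's top rear rim, 80 mm above the bench, on the side away from the robot. x level, from front to rear of the case; y along the hinge; z up. The fixed body reaches 150 mm to -x. The lid's underside starts at this axis: shut, it lies to -x with its outer face 25 mm above; open, it stands up with its outer face turned to +x and up.
- gauge: Dial pressure gauge: dark round steel body 80 mm across, 38 mm thick, white dial with black pointer, short brass stem; loose, 0.35 kg. It lies face up in the grey foam in the front half of the wider case. Origin at the centre of its underside, z up, y along the stem.
- spare_lid (a joint): Opening angle (rad) of the lid of the other, narrower case (140 mm wide, otherwise the same, with the same stiff hinge), whose foam recess is empty: 0 shut, 1.15 to 1.4 at the start. The cases stand side by side with lids open, one left and one right, in either order, each turned by up to 43 degrees either way.
There are look-alikes about, which are no part of the job. There is more than one size of the gauge; the one meant has the size given above.

How it is judged:
By the outcome, as a careful person would: the job done as asked, in the order asked, and still so for the second after the job is handed in, with the robot touching nothing.
It also fails if it takes over 35 s, if anything falls off the work surface, if the arm or the gripper's body presses on something with over 40 N, if the wrist force passes 120 N, or if a joint passes its speed limit or range.

## Working session

There is one attempt and no reset: what is moved stays moved. The work goes in short steps, Python scripts to look and compute and a tool call to move; the robot and the scene stay as the last step left them, time stands still between calls to the robot, and variables do not carry over. Pictures are saved under pics/ and viewed, about 8 in all and at most 12, crops included, and the job is handed in when it is done.

Besides the shell and the picture viewer there is one more tool, called after "Request:" as name(argument=value, ...) on one line, values as JSON. jog_arm: Moves the arm, as the interface text tells. Its arguments: {"type":"object","properties":{"rows":{"type":"array"},"newtons":{"type":"number"}},"required":["rows"]}

```bash
mkdir -p pics; ls; cat > h.py <<'E'
import numpy as np, cv2
from cell import monitor, viewer, bot
from scipy.spatial.transform import Rotation as Ro
def snap(n,f):
    s=viewer.snapshot(n); cv2.imwrite(f'pics/{f}.png',s['color']); np.savez(f'pics/{f}.npz',**s); return s
def pts(s):
    z=s['z_map']; v,u=np.mgrid[:z.shape[0],:z.shape[1]]; K=s['K']
    c=np.stack([(u-K[0,2])/K[0,0]*z,(v-K[1,2])/K[1,1]*z,z],-1)
    return (c-s['t'])@s['R']   # world
E
python3 - <<'E'
from h import *
a=snap('top','top0'); b=snap('side','side0')
cv2.imwrite('pics/both.png',cv2.resize(np.vstack([a['color'],b['color']]),None,fx=.78,fy=.78))
for s in (a,b): print(s['K'][0],(-s['R'].T@s['t']).round(3))
print(monitor.read_state())
E
```

```text
pics
[421.78024224   0.         256.53635277] [ 0.32  -0.041  1.166]
[464.86455098   0.         251.30042513] [ 0.067 -0.91   0.928]
{'time_s': 0.1, 'q': array([-1.19888024,  0.3217707 , -0.07008727,  1.45154116,  0.02258026,
        1.37079878, -0.05691364]), 'dq': array([-5.17561230e-05, -3.06007148e-03, -5.04371519e-04, -3.06949834e-03,
        2.70091111e-04,  7.58318084e-04,  4.17641846e-04]), 'effort': array([-6.96911920e-04, -4.94879794e+01, -3.84219093e-01, -3.15211594e+01,
        1.29775968e-02,  7.49729457e-03,  2.31311230e-05]), 'position': array([0.22751894, 0.60837179, 0.23032465]), 'orientation': array([ 2.58043047e+00,  1.79008700e+00, -2.16707820e-03]), 'contact_force': array([ 0.23773837, -0.16800447,  0.3296132 ]), 'wrist_torque': array([-0.01999453, -0.03936738,  0.05894497]), 'finger_gap': 0.9994289479635854}
```

View pics/top0.png

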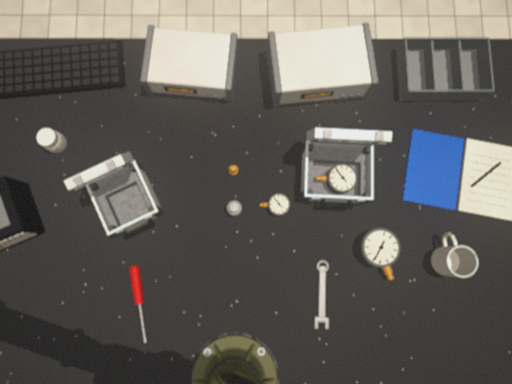

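View pics/side0.png

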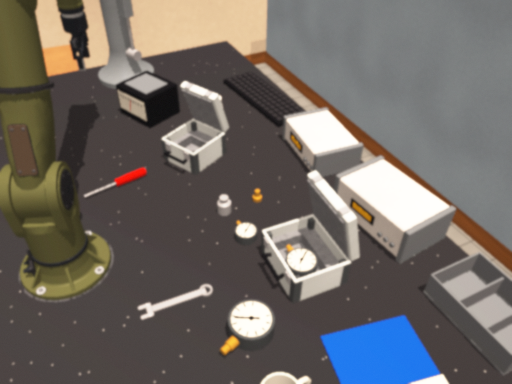

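The gauge case is the right-hand one: its gauge is at top-image (342,178), with the lid at (350,136). The gauges at (278,204), small, and (381,247), large, lie loose on the bench and are the look-alikes. The left case at (124,200) is empty. Next I measure and confirm in a crop.

```bash
python3 - <<'E'
from h import *
a=dict(np.load('pics/top0.npz')); b=dict(np.load('pics/side0.npz'))
A=pts(a);B=pts(b)
cv2.imwrite('pics/crop.png',np.hstack([cv2.resize(a['color'][110:270,255:415],(400,400),interpolation=2),cv2.resize(b['color'][165:305,240:380],(400,400),interpolation=2)]))
# gauge sizes: dial width from top view
for n,(u0,u1,v) in dict(case=(327,357,178),small=(266,291,204),large=(361,401,247)).items():
    print(n,A[v,(u0+u1)//2-4].round(3),abs(u1-u0)*a['z_map'][v,(u0+u1)//2-4]/a['K'][0,0])
R=(lambda P,lo,hi:((P>lo)&(P<hi)).all(-1))
for P,n in((A,'top'),(B,'side')):
    Q=P[R(P,[.3,-.5,.06],[.75,-.1,.3])]
    print(n,len(Q))
    for lo,hi in((.07,.09),(.1,.13),(.13,.16),(.16,.19),(.19,.21),(.21,.225),(.225,.26)):
        q=Q[(Q[:,2]>lo)&(Q[:,2]<hi)]
        if len(q): print(lo,hi,len(q),np.percentile(q,[2,50,98],axis=0).round(3).tolist())
for uv in((315,132),(350,136),(390,138),(314,129),(391,133),(306,196),(372,199),(300,60),(320,75),(320,95)): print(uv,A[uv[1],uv[0]].round(3))
E
```

```text
case [ 0.519 -0.281  0.052] 0.08078672740168075
small [ 0.453 -0.11   0.024] 0.06814760831543289
large [ 0.334 -0.379  0.047] 0.10567003818279849
top 2534
0.07 0.09 874 [[0.456, -0.37, 0.07], [0.544, -0.245, 0.078], [0.749, -0.123, 0.086]]
0.1 0.13 180 [[0.593, -0.35, 0.1], [0.743, -0.161, 0.107], [0.75, -0.111, 0.129]]
0.13 0.16 49 [[0.586, -0.36, 0.13], [0.593, -0.219, 0.142], [0.623, -0.193, 0.158]]
0.16 0.19 52 [[0.577, -0.337, 0.16], [0.587, -0.232, 0.175], [0.615, -0.192, 0.188]]
0.19 0.21 42 [[0.572, -0.346, 0.192], [0.581, -0.203, 0.198], [0.609, -0.192, 0.21]]
0.21 0.225 259 [[0.571, -0.364, 0.211], [0.577, -0.278, 0.217], [0.594, -0.192, 0.225]]
0.225 0.26 765 [[0.575, -0.367, 0.225], [0.59, -0.282, 0.229], [0.602, -0.196, 0.235]]
side 4038
0.07 0.09 1127 [[0.46, -0.374, 0.07], [0.547, -0.283, 0.077], [0.748, -0.129, 0.088]]
0.1 0.13 375 [[0.596, -0.375, 0.101], [0.603, -0.304, 0.113], [0.749, -0.121, 0.129]]
0.13 0.16 335 [[0.588, -0.375, 0.131], [0.595, -0.326, 0.145], [0.618, -0.208, 0.159]]
0.16 0.19 347 [[0.581, -0.374, 0.16], [0.588, -0.324, 0.175], [0.609, -0.209, 0.189]]
0.19 0.21 256 [[0.575, -0.374, 0.19], [0.582, -0.325, 0.2], [0.604, -0.206, 0.21]]
0.21 0.225 336 [[0.574, -0.373, 0.211], [0.581, -0.299, 0.216], [0.597, -0.203, 0.225]]
0.225 0.26 588 [[0.578, -0.371, 0.225], [0.591, -0.293, 0.229], [0.606, -0.199, 0.234]]
(315, 132) [ 0.594 -0.193  0.232]
(350, 136) [ 0.586 -0.275  0.228]
(390, 138) [ 0.581 -0.367  0.227]
(314, 129) [ 0.603 -0.192  0.226]
(391, 133) [ 0.592 -0.37   0.229]
(306, 196) [ 0.467 -0.19   0.082]
(372, 199) [ 0.458 -0.363  0.078]
(300, 60) [ 0.831 -0.179  0.106]
(320, 75) [ 0.787 -0.232  0.108]
(320, 95) [ 0.748 -0.238  0.064]
```

View pics/crop.png

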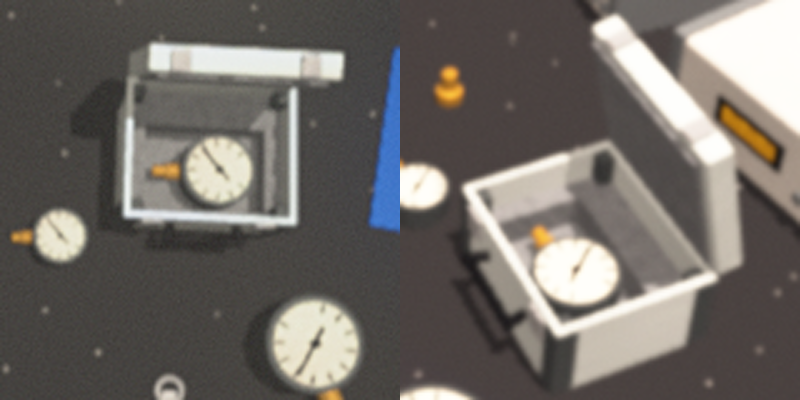

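The crop confirms it: the dial in the case measures 81 mm, against 68 and 106 mm for the look-alikes. The hinge is at about (0.612, -0.282, 0.08), yaw about -3.7°, lid angle about 1.33. I'll close the fingers, rise, align tool y with case +x and travel over.

Request:
jog_arm(rows=[0, 0, 0, -0.05, -0.147, 0, 0, 0, -0.05, -0.147, 0, -0.02, 0.012, 0, 0, 0, -0.039, 0.0225, 0, 0, 0, -0.039, 0.0225, 0, 0, 0, -0.039, 0.0225, 0, 0, 0, -0.039, 0.0225, 0, 0, 0, -0.039, 0.0225, 0, 0], newtons=40)

```text
time_s: 0.9
position: [0.3387, 0.3844, 0.3309]
orientation: [2.291, 2.149, -0.001]
contact_force: [0.7, 0.2, -0.5]
finger_gap: 0.001
```

Request:
jog_arm(rows=[0, -0.039, 0.0225, 0, 0, 0, -0.039, 0.0225, 0, 0, 0, -0.039, 0.0225, 0, 0, 0, -0.039, 0.0225, 0, 0, 0, -0.039, 0.0225, 0, 0, 0, -0.039, 0.0225, 0, 0, 0, -0.039, 0.0225, 0, 0, 0, -0.039, 0.0225, 0, 0])

```text
time_s: 1.7
position: [0.4982, 0.0617, 0.3311]
orientation: [-2.291, -2.149, -0.0]
contact_force: [0.8, 0.4, -0.3]
finger_gap: 0.002
```

Request:
jog_arm(rows=[0, -0.042, 0.0236, 0, 0, 0, -0.042, 0.0236, 0, 0, 0, -0.042, 0.0236, 0, 0, 0, -0.042, 0.0236, 0, 0, 0, -0.042, 0.0236, 0, 0, 0, -0.042, 0.0236, 0, 0, 0, -0.042, 0.0236, 0, 0, 0, -0.04, 0.0236, 0, 0])

```text
time_s: 2.5
position: [0.6657, -0.2834, 0.3305]
orientation: [-2.29, -2.149, 0.001]
contact_force: [0.6, 0.2, 1.6]
finger_gap: -0.002
```

Request:
jog_arm(rows=[0, 0, 0, 0.04, 0, 0, 0, 0, 0.04, 0, 0, 0, 0, 0.04, 0, 0, 0, 0, 0, 0])

```text
time_s: 2.9
position: [0.6618, -0.2797, 0.2036]
orientation: [-2.283, -2.141, 0.008]
contact_force: [-0.7, 0.6, -0.1]
finger_gap: -0.002
```

```bash
python3 - <<'E'
from h import *
s=monitor.read_state(); print(s['position'],s['contact_force'],Ro.from_rotvec(s['orientation']).as_matrix().round(3))
a=snap('side','side1'); b=snap('wrist','wrist1'); 
cv2.imwrite('pics/c1.png',np.hstack([cv2.resize(a['color'][100:340,180:420],(400,400)),cv2.resize(b['color'],(400,300))[:, :] if 0 else cv2.copyMakeBorder(cv2.resize(b['color'],(400,300)),0,100,0,0,0)]))
E
```

```text
[ 0.66180853 -0.27966159  0.20356254] [-0.69238639  0.61084718 -0.11671235] [[ 0.064  0.998 -0.012]
 [ 0.998 -0.064  0.005]
 [ 0.004 -0.012 -1.   ]]
```

View pics/c1.png

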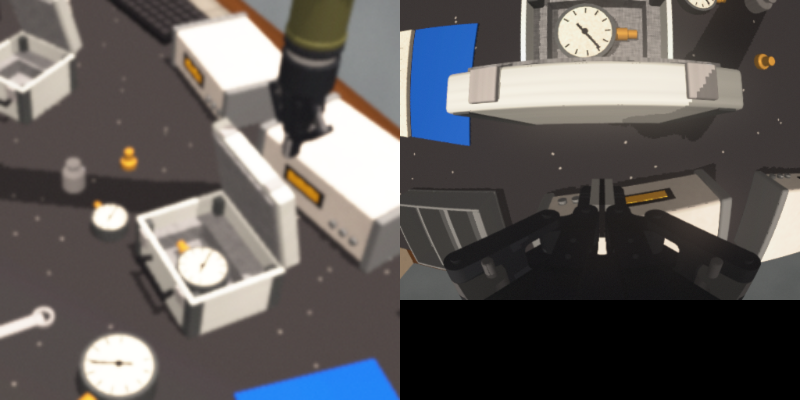

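The side view shows the fingertips behind the lid, and the wrist view shows them centred between the latches, clear of the box behind. Now I compute the arc in tool axes.

```bash
python3 - <<'E'
from h import *
s=monitor.read_state(); print(s['position'])
r=.122; th=np.r_[np.arange(1.36,.3,-.04),np.arange(.3,-.021,-.02)]
X=-r*np.cos(th)+.025*np.sin(th)+.011; Z=r*np.sin(th)+.025*np.cos(th)
for i in range(0,len(th)-1,8):
    print(th[i].round(2),'x %.3f z %.3f'%(.612+X[i],.08+Z[i]),[(round(a*1000,1),round(b*1000,1)) for a,b in zip(np.diff(X)[i:i+8],-np.diff(Z)[i:i+8])])
E
```

```text
[ 0.66500436 -0.2814469   0.21130321]
1.36 x 0.622 z 0.205 [(np.float64(-5.0), np.float64(0.1)), (np.float64(-5.0), np.float64(0.3)), (np.float64(-5.0), np.float64(0.5)), (np.float64(-4.9), np.float64(0.7)), (np.float64(-4.9), np.float64(0.9)), (np.float64(-4.9), np.float64(1.1)), (np.float64(-4.8), np.float64(1.3)), (np.float64(-4.7), np.float64(1.5))]
1.04 x 0.583 z 0.198 [(np.float64(-4.7), np.float64(1.7)), (np.float64(-4.6), np.float64(1.9)), (np.float64(-4.5), np.float64(2.1)), (np.float64(-4.4), np.float64(2.2)), (np.float64(-4.4), np.float64(2.4)), (np.float64(-4.2), np.float64(2.6)), (np.float64(-4.1), np.float64(2.8)), (np.float64(-4.0), np.float64(2.9))]
0.72 x 0.548 z 0.179 [(np.float64(-3.9), np.float64(3.1)), (np.float64(-3.8), np.float64(3.2)), (np.float64(-3.6), np.float64(3.4)), (np.float64(-3.5), np.float64(3.5)), (np.float64(-3.4), np.float64(3.7)), (np.float64(-3.2), np.float64(3.8)), (np.float64(-3.1), np.float64(3.9)), (np.float64(-2.9), np.float64(4.0))]
0.4 x 0.520 z 0.151 [(np.float64(-2.7), np.float64(4.2)), (np.float64(-2.6), np.float64(4.3)), (np.float64(-1.2), np.float64(2.2)), (np.float64(-1.2), np.float64(2.2)), (np.float64(-1.1), np.float64(2.2)), (np.float64(-1.1), np.float64(2.2)), (np.float64(-1.0), np.float64(2.3)), (np.float64(-1.0), np.float64(2.3))]
0.2 x 0.508 z 0.129 [(np.float64(-1.0), np.float64(2.3)), (np.float64(-0.9), np.float64(2.3)), (np.float64(-0.9), np.float64(2.3)), (np.float64(-0.8), np.float64(2.4)), (np.float64(-0.8), np.float64(2.4)), (np.float64(-0.7), np.float64(2.4)), (np.float64(-0.7), np.float64(2.4)), (np.float64(-0.6), np.float64(2.4))]
0.04 x 0.502 z 0.110 [(np.float64(-0.6), np.float64(2.4)), (np.float64(-0.5), np.float64(2.4)), (np.float64(-0.5), np.float64(2.4))]
```

Request:
jog_arm(rows=[0, 0, -0.008, 0, 0, 0, 0, -0.008, 0, 0, 0, 0, -0.008, 0, 0, 0, 0, -0.006, 0, 0, 0, 0, -0.004, 0, 0])

```text
time_s: 3.5
position: [0.6305, -0.2798, 0.2122]
orientation: [2.291, 2.149, 0.002]
contact_force: [0.2, -0.2, 0.1]
finger_gap: -0.0
```

Request:
jog_arm(rows=[0, 0, -0.003, 0.002, 0, 0, 0, -0.003, 0.002, 0, 0, 0, -0.003, 0.001, 0, 0, 0, -0.003, 0.0003, 0, 0, 0, -0.003, 0.0003, 0, 0, 0, -0.0035, 0.0003, 0, 0, 0, -0.0035, 0.0003, 0, 0, 0, -0.0035, 0.0004, 0])

```text
time_s: 4.3
position: [0.6084, -0.278, 0.2051]
orientation: [2.286, 2.147, 0.005]
contact_force: [7.3, -2.0, -3.3]
finger_gap: -0.0
```

Request:
jog_arm(rows=[0, 0, -0.0037, 0.0005, 0, 0, 0, -0.0037, 0.0006, 0, 0, 0, -0.0037, 0.0007, 0, 0, 0, -0.0036, 0.0008, 0, 0, 0, -0.0036, 0.0009, 0, 0, 0, -0.0036, 0.0011, 0, 0, 0, -0.0035, 0.0012, 0, 0, 0, -0.0035, 0.0013, 0])

```text
time_s: 5.1
position: [0.5796, -0.2762, 0.1985]
orientation: [2.286, 2.147, 0.005]
contact_force: [6.2, -0.7, -1.6]
finger_gap: 0.004
```

Request:
jog_arm(rows=[0, 0, -0.0035, 0.0013, 0, 0, 0, -0.0034, 0.0014, 0, 0, 0, -0.0034, 0.0015, 0, 0, 0, -0.0033, 0.0016, 0, 0, 0, -0.0033, 0.0017, 0, 0, 0, -0.0032, 0.0019, 0, 0, 0, -0.0031, 0.002, 0, 0, 0, -0.003, 0.0021, 0])

```text
time_s: 5.9
position: [0.5531, -0.2747, 0.1854]
orientation: [2.286, 2.147, 0.005]
contact_force: [4.6, -1.3, 1.2]
finger_gap: 0.001
```

Request:
jog_arm(rows=[0, 0, -0.003, 0.0022, 0, 0, 0, -0.0029, 0.0023, 0, 0, 0, -0.0029, 0.0024, 0, 0, 0, -0.0028, 0.0024, 0, 0, 0, -0.0028, 0.0025, 0, 0, 0, -0.0027, 0.0025, 0, 0, 0, -0.0027, 0.0026, 0, 0, 0, -0.0026, 0.0026, 0])

```text
time_s: 6.7
position: [0.528, -0.2732, 0.1644]
orientation: [-2.291, -2.149, 0.0]
contact_force: [4.7, -2.6, 1.1]
finger_gap: -0.001
```

```bash
python3 - <<'E'
from h import *
print(monitor.read_state()['position'])
a=snap('side','side2'); cv2.imwrite('pics/c2.png',cv2.resize(a['color'][100:340,180:420],(500,500)))
E
```

```text
[ 0.52801122 -0.27315308  0.16439762]
```

View pics/c2.png

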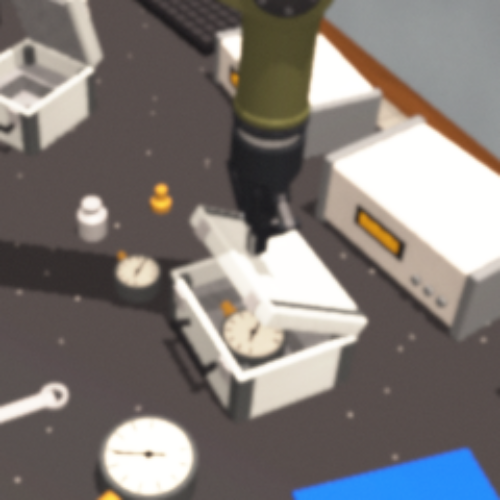

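The lid is at about 0.5 rad with the fingertip on its outer face and the gauge lying inside. I continue, slowing towards the end.

Request:
jog_arm(rows=[0, 0, -0.0023, 0.0028, 0, 0, 0, -0.0023, 0.0029, 0, 0, 0, -0.0022, 0.0029, 0, 0, 0, -0.002, 0.0029, 0, 0, 0, -0.0019, 0.003, 0, 0, 0, -0.0017, 0.003, 0, 0, 0, -0.0012, 0.0022, 0, 0, 0, -0.0012, 0.0022, 0])

```text
time_s: 7.55
position: [0.5126, -0.2722, 0.1423]
orientation: [-2.29, -2.148, 0.001]
contact_force: [-1.4, -0.3, 5.0]
finger_gap: -0.003
```

Request:
jog_arm(rows=[0, 0, -0.0011, 0.0022, 0, 0, 0, -0.0011, 0.0022, 0, 0, 0, -0.001, 0.0023, 0, 0, 0, -0.001, 0.0023, 0, 0, 0, -0.0009, 0.002, 0, 0, 0, -0.0009, 0.002, 0, 0, 0, -0.0008, 0.002, 0, 0, 0, -0.0007, 0.002, 0])

```text
time_s: 8.35
position: [0.506, -0.2718, 0.1255]
orientation: [-2.291, -2.149, 0.0]
contact_force: [-2.4, -0.3, 4.4]
finger_gap: -0.001
```

Request:
jog_arm(rows=[0, 0, -0.0007, 0.002, 0, 0, 0, -0.0006, 0.002, 0, 0, 0, -0.0006, 0.002, 0, 0, 0, -0.0005, 0.002, 0, 0, 0, -0.0004, 0.002, 0, 0, 0, -0.0004, 0.0015, 0, 0, 0, -0.0003, 0.0015, 0, 0, 0, -0.0002, 0.0015, 0])

```text
time_s: 9.15
position: [0.5024, -0.2714, 0.111]
orientation: [-2.291, -2.149, -0.0]
contact_force: [-3.3, 0.3, 3.8]
finger_gap: -0.002
```

Request:
jog_arm(rows=[0, 0, 0, 0.001, 0, 0, 0, 0, 0.001, 0, 0, 0, 0, 0.001, 0, 0, 0, 0, 0.001, 0])

```text
time_s: 9.55
position: [0.5024, -0.2713, 0.1071]
orientation: [-2.291, -2.149, -0.0]
contact_force: [-2.4, 0.0, 4.1]
finger_gap: -0.002
```

Request:
jog_arm(rows=[0, 0, 0, 0.001, 0, 0, 0, 0, 0.001, 0, 0, 0, 0, 0.0005, 0])

```text
time_s: 9.85
position: [0.5024, -0.2713, 0.1056]
orientation: [-2.291, -2.149, -0.001]
contact_force: [-5.8, 1.5, 13.5]
finger_gap: -0.0
```

Request:
jog_arm(rows=[0, 0, 0, 0.0005, 0, 0, 0, 0, 0.0005, 0])

```text
time_s: 10.05
position: [0.5024, -0.2713, 0.1055]
orientation: [-2.29, -2.149, -0.002]
contact_force: [-7.9, 2.9, 18.8]
finger_gap: 0.003
```

The force rose sharply with no motion at z = 0.1055, so the lid is on its stop. I retreat straight up and check.

Request:
jog_arm(rows=[0, 0, 0, -0.003, 0, 0, 0, 0, -0.01, 0, 0, 0, 0, -0.03, 0, 0, 0, 0, -0.05, 0, 0, 0.02, 0.04, -0.02, 0, 0, 0.02, 0.045, 0, 0, 0, 0.02, 0.045, 0, 0, 0, 0, 0, 0, 0])

```text
time_s: 10.85
position: [0.6426, -0.2123, 0.214]
orientation: [-2.279, -2.161, -0.003]
contact_force: [0.0, 0.8, 0.3]
finger_gap: -0.002
```

```bash
python3 - <<'E'
from h import *
s0=monitor.read_state(); print(s0['time_s'],s0['position'],s0['contact_force'])
a=snap('side','side3'); b=snap('top','top3')
B=pts(a); Q=B[((B>[.44,-.385,.07])&(B<[.62,-.18,.13])).all(-1)]
# lid face slope: plane fit of top points
q=Q[abs(Q[:,2]-np.median(Q[:,2]))<.008]; q=q[(q[:,0]>.475)&(q[:,0]<.6)&(q[:,1]>-.36)&(q[:,1]<-.2)]
print(len(q),np.linalg.lstsq(np.c_[q[:,:2],np.ones(len(q))],q[:,2],rcond=None)[0],q[:,2].mean())
for x in np.arange(.44,.62,.02):
    k=Q[(abs(Q[:,0]-x)<.01)&(Q[:,2]>.09)]; print(x.round(2),len(k),np.median(k[:,2]).round(4) if len(k) else '')
# spare lid region, before/after
for f in('side0','side3'):
    P=pts(dict(np.load(f'pics/{f}.npz'))); k=P[((P>[.3,.15,.1])&(P<[.65,.5,.3])).all(-1)]; print(f,len(k),k.mean(0).round(3),k[:,2].max().round(3))
cv2.imwrite('pics/c3.png',np.hstack([cv2.resize(a['color'][60:300,140:380],(400,400)),cv2.resize(b['color'][80:300,220:440],(400,400))]))
E
```

```text
10.85 [ 0.64255519 -0.21228556  0.21402469] [0.00894132 0.77738597 0.33214546]
2512 [-0.00067161 -0.00047779  0.1048012 ] 0.10457656568779844
0.44 0 
0.46 311 0.1013
0.48 506 0.1045
0.5 487 0.1044
0.52 485 0.1046
0.54 481 0.1044
0.56 470 0.1045
0.58 458 0.1044
0.6 442 0.1044
side0 1219 [0.518 0.294 0.177] 0.235
side3 1216 [0.518 0.294 0.177] 0.235
```

View pics/c3.png

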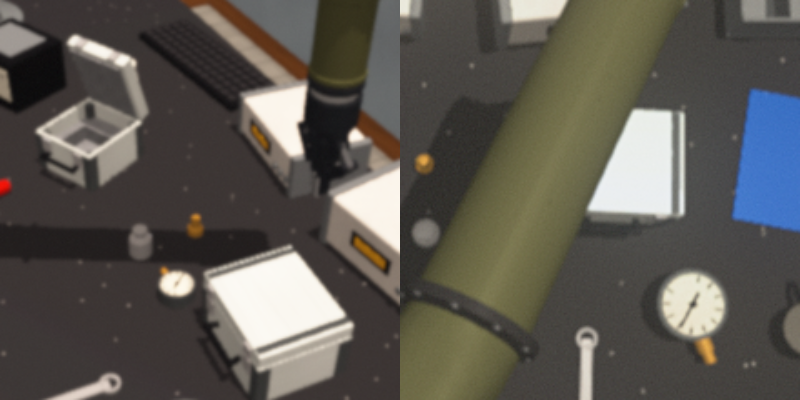

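The side view shows the lid shut and the empty case still open. The fitted lid slope is under 0.001 at 0.1046 m height, against 0.105 expected. I hand in.

```bash
python3 -c "
from h import *
print(bot.close_job())"
```

```text
the job is handed in; nothing more can be done
None
```

The wider case, on the right, is shut with the gauge inside, and the empty case is still open. I handed the job in at about 11 s.

- **Which case:** the gauge in it measured 81 mm across. The two loose look-alikes on the bench measured 68 and 106 mm.
- **Closing:** I pushed the lid's outer face with closed fingers, at about 0.3 rad/s, slowing to roughly 0.1 rad/s at the end. The readings between moves were about 4–8 N while the lid moved and up to 21 N at the stop, and I then withdrew the arm.
- **Last checks:** the lid's outer face is level to within 0.001 rad at 104.6 mm height (105 mm expected). The empty case's lid matches its first measurement. The measured force on the tool was under 1 N, in line with it being clear of everything.
- **Not confirmed directly:** the gauge is hidden under the shut lid. It lay in place in the picture at about 0.5 rad, the last one before the lid covered it, and the lid shut fully.

No check failed or disagreed.

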